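# Face up the bottles in the treatment stand

### The job

Put the three bottles that stand on the near trolley away upright in the white stand, each in the bay with the liner in its own colour: the spray bottle with the red trigger in the red bay, the lotion bottle with the green cap in the green bay and the small hand-gel bottle with the blue cap in the blue bay. Face them up squarely: the spray's nozzle and the front labels of the other two (on the lotion the side with the plant picture, not the barcode) must point straight out over the stand's low front lip, away from its taller back board. Leave the water bottle, the suction cup and everything else where they are, and knock nothing over.

Things in the scene. Friction and masses are not known exactly. Their poses are not given: they have to be found in the camera images.
- stand: white bottle stand, fixed to the worktop, 134 (x) x 274 (y) mm: three bays side by side along y at a pitch of 90 mm, each 86 mm wide and 126 mm deep inside. Front lip (-x side), end walls and the two dividers are 4 mm thick, tops 20 mm above the worktop; the back board (+x side) is 4 mm thick and 47 mm high. Origin: centre of its underside, on the worktop; -x is its front.
- red_liner: red liner, 122 x 82 mm, 3 mm thick, lying in one bay; bottles stand on its top, 11 mm above the worktop. A tab of the same colour is folded over the front lip. Origin: centre of the liner's underside, 8 mm above the worktop; +x points to the back board, -x out over the front lip, y along the stand. The liners' order along the stand varies.
- green_liner: green liner, as the red one. A tab of the same colour is folded over the front lip. Origin: centre of the liner's underside, 8 mm above the worktop; +x points to the back board, -x out over the front lip, y along the stand. The liners' order along the stand varies.
- blue_liner: blue liner, as the red one. A tab of the same colour is folded over the front lip. Origin: centre of the liner's underside, 8 mm above the worktop; +x points to the back board, -x out over the front lip, y along the stand. The liners' order along the stand varies.
- green_front (a point): point on the front tab of the green liner: 70 mm in front of (-x of) the liner's origin, 10 mm above it.
- blue_front (a point): point on the front tab of the blue liner: 70 mm in front of (-x of) the liner's origin, 10 mm above it.
- spray: trigger spray bottle, turquoise body, red trigger head, 249 mm tall, 0.28 to 0.53 kg. Origin: on the underside, on the body's axis; z up, +y is the way the nozzle points. Body 56 mm wide in x, y from -60 to +42, up to z 140; neck 34 x 50 up to z 200 (a 34 mm round collar at z 190 to 207); head 30 mm wide in x (flat sides, best gripped there), y -27 to +47, z 207 to 249; nozzle tip at y +61, z 240.
- spray_nozzle (a point): tip of the spray's nozzle: +61 mm in y and 240 mm up from the spray's origin.
- lotion: flat lotion bottle, white and green print, green round cap, 177 mm tall, 0.16 to 0.29 kg. Origin: centre of the underside, z up, front label (plant picture) on the -x face; the +x face carries a back label of small print with a barcode. Body 36 mm thick in x, 62 mm wide in y, up to z 146; cap 39 mm in diameter from z 146 to 177 (can be gripped from any side).
- lotion_label (a point): centre of the lotion's front label: 18 mm to -x of its axis, 80 mm up.
- gel: small clear hand-gel bottle with a blue cap, 110 mm tall, 0.08 to 0.14 kg. Origin: centre of the underside, z up, its only printed label on the -x face. Body 26 mm thick in x, 38 mm wide in y, up to z 84; cap 20 mm across, z 84 to 110.
- gel_label (a point): centre of the gel bottle's label: 13 mm to -x of its axis, 40 mm up.
- water: bystander: round water bottle with a blue cap and a blue label band, diameter 72, 213 mm tall; origin centre of its underside.
- cup: bystander: light clear suction cup with a red nipple, standing on its rim, diameter 58, 76 mm tall; origin centre of its underside.

How it is judged:
At the end, for the whole second after the job is handed in: Spray on red, lotion on green, gel on blue liner: foot on the liner (7 mm), upright (0.1 rad), at rest, axis within 25 mm (gel 32) of the bay's centre line, nozzle and labels facing out over the front lip within 0.22 rad; nothing knocked over, no bystander moved over 40 mm (x of spray in the frame of red_liner between -0.03 and 0.012 m and y of spray in the frame of red_liner between -0.025 and 0.025 m and z of spray in the frame of red_liner between -0.002 and 0.007 m and angle between each of spray, lotion, gel's own z axis and vertical below 0.1 rad and linear speed of each of spray, lotion, gel below 0.02 m/s and angle between the y axis of spray and the x axis of red_liner, either way round below 0.22 rad and x of spray_nozzle in the frame of red_liner below -0.02 m and x of lotion in the frame of green_liner between -0.048 and 0.048 m and y of lotion in the frame of green_liner between -0.025 and 0.025 m and z of lotion in the frame of green_liner between -0.002 and 0.007 m and angle between the x axis of lotion and the x axis of green_liner, either way round below 0.22 rad and x of gel in the frame of blue_liner between -0.052 and 0.052 m and y of gel in the frame of blue_liner between -0.032 and 0.032 m and z of gel in the frame of blue_liner between -0.002 and 0.007 m and angle between the x axis of gel and the x axis of blue_liner, either way round below 0.22 rad and x of green_front in the frame of lotion below -0.02 m and x of blue_front in the frame of gel below -0.02 m); the robot touches nothing.
It fails at once if the water bottle or the suction cup is moved more than 40 mm (distance of any of water, cup from where it was at the start of the episode above 0.04 m).
It fails at once if the water bottle or the suction cup is knocked over (angle between any of water, cup's own z axis and vertical above 0.6 rad).
It fails at once if one of the three bottles is tipped over (angle between any of spray, lotion, gel's own z axis and vertical above 0.7 rad).
It also fails if it takes over 72 s, if anything falls off the work surface, if the arm or the gripper's body presses on something with over 40 N, if the wrist force passes 120 N, or if a joint passes its speed limit or range.

### The arm

A 6-joint arm with a two-finger parallel gripper is mounted at the origin on a cart in front of the work surface, level with it; the furniture and walls round the work are solid. World frame = base frame: x ahead of the robot, y to its left, z up, the work surface at z = 0. Lengths are in m, angles in rad, forces in N, time in s.
With the tool pointing down it reaches from about 0.35 to 0.775 m from the base axis. Payload 7.3 kg.
Tool frame: the origin (TCP) lies at the very end of the fingers, on their centre line; the grasp point (between the pads) lies 19 mm behind it (ctrl.hold_point_z is the distance from the TCP to the grasp point, in m); z points along the fingers, y is the line along which they close (so a half turn about z gives the same grasp; the last joint's range is limited). The gripper opens to 92 mm and grips with 3 to 60 N. Pads are 19 mm wide; open, the fingers measure 130 mm over their backs; the gripper's body (75 mm by 190 mm) begins 47 mm behind the grasp point.
Start: joints at [0.957, 0.342, 1.524, -0, 1.275, -0.146], TCP at [0.237, 0.469, 0.189] pointing down, gripper open.
Joint ranges: [-2.53, 2.53], [-0.77, 2.02], [0.04, 2.7], [-1, 4.14], [0.28, 2.66], [-3.11, 3.11]. Speed limits (rad/s): [2.57, 2.57, 3.14, 3.14, 3.14, 3.14].

### API

Orientations are given as a rotation vector (axis times angle).
In Python, from cell import ctrl gives the robot as it stands.
- The arm moves only by the shell command python3 steer.py 'ROWS' [FORCE]. ROWS is rows parted by semicolons, their numbers by spaces, 1 to 8 of them, each of 7 numbers: a rotation vector rx, ry, rz in rad, then dx, dy, dz in m, then the finger opening in m; each row shifts and turns the commanded pose from where the row before left it, along the tool's axes as they then stand; what a row does not reach is not made up. A row lasts 1/12 s, in which the tool goes at most 0.0417 m and 0.125 rad, less where a joint would pass 70% of its speed; a pose out of reach is approached as far as the arm can. The fingers move at their own pace and stop on an object; FORCE is the grip in N (left out, the last holds). Time passes only in rows, so rows that do not move let the fingers close. It prints the time, the measured TCP pose, the force, the opening and the grip force at its end.
- ctrl.observe(): the state, without advancing time (a new reading comes with each control period).
- ctrl.camera(name): name is "scene" or "top" or "wrist"; returns the picture (384x512x3 uint8, red, green, blue); there is no depth.
- ctrl.calibration(name): a dict with "camera_matrix" (3x3 intrinsics, pixels), "pose" (4x4, takes a point from camera to world coordinates); the wrist camera has in their place "T_tool_cam" (4x4, takes a point from camera to tool coordinates, whose origin is the TCP and whose axes are the flange's). Camera axes: x right, y down, z forward; pixel columns grow to the right and rows downward; lengths in m; the calibration is good to about 2 mm. A picture is of the moment at which its call begins: read the wrist's pose just before it. calibration takes no time and is no camera call.
- ctrl.hand_in(): hands the job in; it is judged then, once.
The state is a dict: "clock": time; "qpos": joint angles; "qd": joint speeds; "tau": joint torques, N m; "position": TCP position; "tcp_rot": TCP orientation; "contact_force": force on the tool from outside, world axes, zero at the start; "ft_torque": the same for the moment, N m; "grip_width": finger opening in m; "gripper_force": force on a finger pad.
Only numpy, scipy, OpenCV 4.12 (cv2) and the standard library are available. Lean on these libraries where they do the work, as an engineer would, in place of code of your own. Each camera call takes 0.05 s, during which the arm holds its last target. There are 200 camera calls.

## Working session

There is one attempt and no reset: what is moved stays moved. The work goes in short steps, Python scripts to look and compute and a shell command to move; the robot and the scene stay as the last step left them, time stands still between calls to the robot, and variables do not carry over. Pictures are saved under pics/ and viewed, at most 10 in all, crops included, and the job is handed in when it is done.

```bash
ls; mkdir -p pics; python3 - <<'E'
from cell import ctrl
import cv2,numpy as np
np.set_printoptions(precision=4,suppress=True)
s=ctrl.observe();print(s['clock'],s['position'],s['tcp_rot'],s['grip_width'],ctrl.hold_point_z)
a=[]
for n in('scene','top','wrist'):
    p=ctrl.camera(n);cv2.imwrite(f'pics/{n}0.png',p[:,:,::-1]);c=ctrl.calibration(n)
    for k in c:print(n,k,np.array(c[k]).tolist())
E
```

```text
cell.py
pics
steer.py
0.0 [0.2365 0.4682 0.188 ] [-0.728  -3.0555  0.0021] 0.09192139915128032 0.0188
scene camera_matrix [[402.90808770936826, 0.0, 253.44719496814014], [0.0, 402.90808770936826, 191.41344506693574], [0.0, 0.0, 1.0]]
scene pose [[-0.8997758906704909, -0.37085166376116824, 0.22993997054383217, 0.3527776692667094], [-0.43626366585656284, 0.7539337308385908, -0.49118015366787454, 0.4369428298143449], [0.00879547733317045, -0.5422665147225827, -0.8401605004932717, 0.917243695715233], [0.0, 0.0, 0.0, 1.0]]
top camera_matrix [[497.8611138174051, 0.0, 251.23242071274987], [0.0, 497.8611138174051, 196.98686904725525], [0.0, 0.0, 1.0]]
top pose [[-0.021166535011638263, -0.9942787300691771, 0.10469854214660977, 0.44392840478454676], [-0.9989808610859107, 0.025209087307198653, 0.03743983308176382, -0.06559333736797392], [-0.03986498438044838, -0.10379936825030468, -0.9937990109530116, 1.4331931695531743], [0.0, 0.0, 0.0, 1.0]]
wrist camera_matrix [[337.81938243825493, 0.0, 255.47751176810257], [0.0, 337.81938243825493, 192.47053411166462], [0.0, 0.0, 1.0]]
wrist T_tool_cam [[-0.00022005372474288338, -0.9679894294184807, -0.2509908685797966, 0.06670062872364518], [0.9999999106473211, -0.00030360371775437476, 0.0002941600419795028, 0.0006693472152982105], [-0.00036094557201673665, -0.2509907814220775, 0.9679894097351617, -0.19744291667699992], [0.0, 0.0, 0.0, 1.0]]
```

View pics/scene0.png

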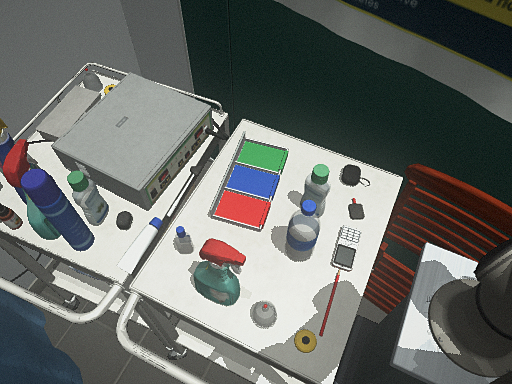

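View pics/top0.png

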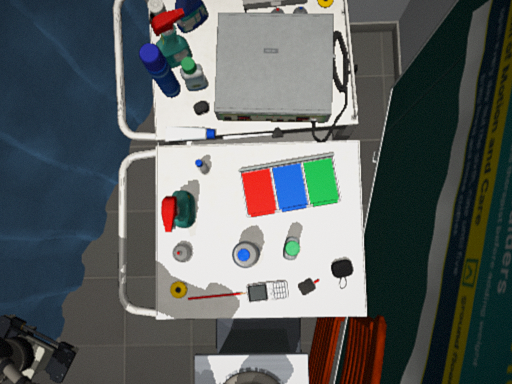

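The scene view shows the spray (220,270), gel (183,240), water (303,230), lotion (317,190), cup (264,313) and the stand (248,185). In the top view they are at (178,210), (201,163), (245,254), (291,247), (181,252) and (290,186). The board is on the far side, so the front lip faces the robot. Next I zoom in.

```bash
python3 - <<'E'
import cv2,numpy as np
t=cv2.imread('pics/top0.png');s=cv2.imread('pics/scene0.png')
a=cv2.resize(t[140:280,155:355],(800,560),interpolation=cv2.INTER_CUBIC)
cv2.imwrite('pics/topc.png',a)
b=cv2.resize(s[130:330,160:360],(600,600),interpolation=cv2.INTER_CUBIC)
cv2.imwrite('pics/scenec.png',b)
E
```

```text
(no output)
```

View pics/topc.png

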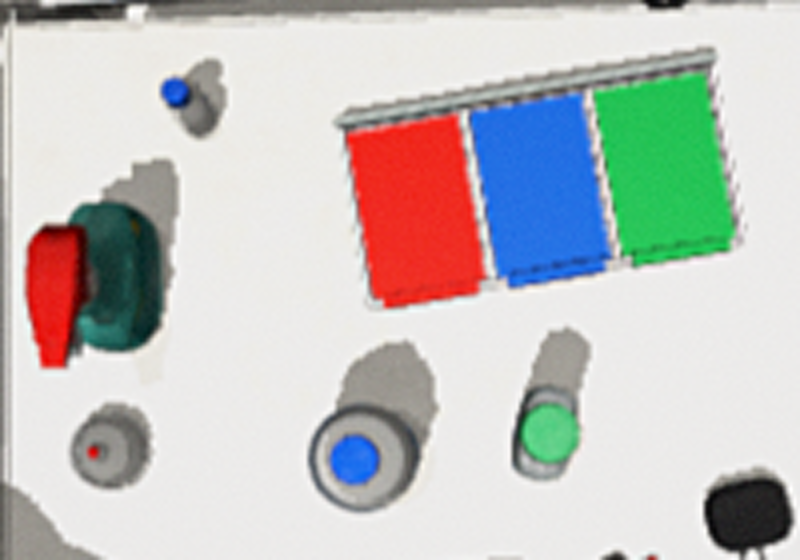

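View pics/scenec.png

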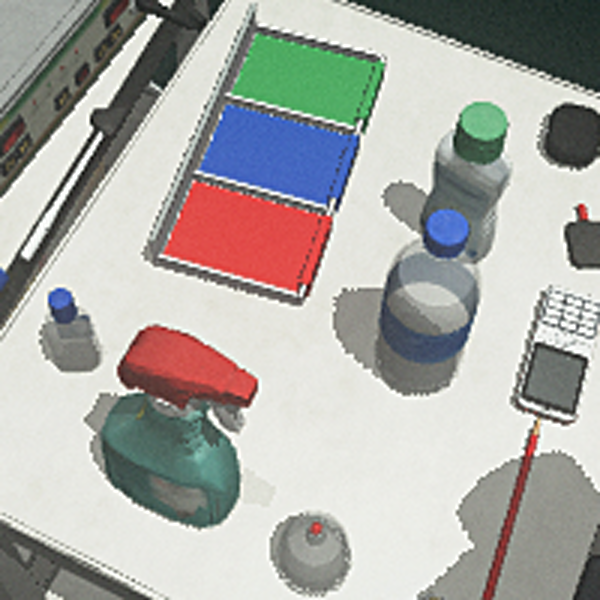

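```bash
cat > h.py <<'E'
from cell import ctrl
import cv2,numpy as np
from scipy.spatial.transform import Rotation as R
np.set_printoptions(precision=4,suppress=True)
def cam(n,s=None):
    c=ctrl.calibration(n);K=np.array(c['camera_matrix'])
    if n!='wrist': return K,np.array(c['pose'])
    T=np.eye(4);T[:3,:3]=R.from_rotvec(s['tcp_rot']).as_matrix();T[:3,3]=s['position']
    return K,T@np.array(c['T_tool_cam'])
def P(c): return c[0]@np.linalg.inv(c[1])[:3]
def tri(c1,p1,c2,p2):
    X=cv2.triangulatePoints(P(c1),P(c2),np.array(p1,float).reshape(2,1),np.array(p2,float).reshape(2,1))[:,0];X=X[:3]/X[3]
    e=[]
    for c,p in((c1,p1),(c2,p2)):
        q=P(c)@np.r_[X,1];e.append(np.linalg.norm(q[:2]/q[2]-p))
    return X,np.array(e)
def onz(c,p,z):
    p=np.atleast_2d(p).astype(float);d=np.c_[p,np.ones(len(p))]@np.linalg.inv(c[0]).T@c[1][:3,:3].T
    o=c[1][:3,3];return o+d*((z-o[2])/d[:,2:])
def shot(n):
    s=ctrl.observe();im=ctrl.camera(n);return s,im[:,:,::-1].copy()
E
python3 - <<'E'
from h import *
T=cam('top');S=cam('scene')
t=lambda u,v:(155+u/4-.4,140+v/4-.4); s=lambda u,v:(160+u/3-.3,130+v/3-.3)
for n,a,b in [('gelcap',(175,91),(61,294)),('lotcap',(550,433),(484,116)),('water',(355,459),(448,222)),('nozzle',(54,367),(253,383)),('headback',(56,228),(150,330)),('cup',(94,452),(317,525)),('frontR',(374,306),(303,298)),('frontG',(741,240),(384,58)),('backG',(714,50),(252,8)),('backR',(340,116),(151,258))]:
    X,e=tri(T,t(*a),S,s(*b));print(n,X,e,'r',np.hypot(*X[:2]))
im=cv2.imread('pics/top0.png');hsv=cv2.cvtColor(im,cv2.COLOR_BGR2HSV)
for n,lo,hi in[('red',-8,8),('blue',100,125),('green',45,80)]:
    h=((hsv[...,0].astype(int)+90)%180)-90 if n=='red' else hsv[...,0]
    m=((h>=lo)&(h<=hi)&(hsv[...,1]>140)&(hsv[...,2]>90)).astype(np.uint8);m[:145]=0;m[220:]=0;m[:,:235]=0;m[:,345:]=0
    c=max(cv2.findContours(m,0,1)[0],key=cv2.contourArea)[:,0]
    w=onz(T,c,.011)[:,:2].astype(np.float32);r=cv2.minAreaRect(w);print(n,r, cv2.boxPoints(r).tolist())
E
```

```text
gelcap [0.6807 0.1253 0.1092] [0.2216 0.4039] r 0.6921708978263231
lotcap [ 0.4451 -0.1179  0.1794] [0.2128 0.3567] r 0.46048235877412474
water [0.4316 0.0024 0.2134] [0.3075 0.5586] r 0.43164144115431397
nozzle [0.4906 0.1797 0.2483] [0.2338 0.4784] r 0.5224669686260339
headback [0.5701 0.177  0.2463] [2.0975 4.2184] r 0.5969984862267217
cup [0.4385 0.1887 0.0727] [0.3619 0.7147] r 0.4774099217777547
frontR [ 0.5382 -0.0019  0.0046] [0.4325 0.7475] r 0.5381937420175732
frontG [ 0.5779 -0.2649  0.0129] [0.6267 0.9507] r 0.6357356986123553
backG [ 0.7113 -0.2485  0.034 ] [0.7623 1.1465] r 0.7534719611861217
backR [0.6764 0.0196 0.0005] [0.9264 1.5836] r 0.6766367909548259
red ((0.6061627864837646, -0.034252144396305084), (0.12906712293624878, 0.08106280863285065), 8.272237777709961) [[0.5364691019058228, -0.0034273238852620125], [0.5481321811676025, -0.08364672213792801], [0.6758564710617065, -0.06507696211338043], [0.6641933917999268, 0.01514243334531784]]
blue ((0.6191309690475464, -0.1234714537858963), (0.12839670479297638, 0.08111166208982468), 8.279733657836914) [[0.5497614741325378, -0.0925832986831665], [0.5614420771598816, -0.17284952104091644], [0.6885004639625549, -0.1543596088886261], [0.6768198609352112, -0.07409338653087616]]
green ((0.6317799687385559, -0.21230389177799225), (0.12772169709205627, 0.07984411716461182), 8.28292465209961) [[0.5628340244293213, -0.181998148560524], [0.5743365287780762, -0.2610093951225281], [0.7007259130477905, -0.2426096349954605], [0.6892234086990356, -0.16359838843345642]]
```

```bash
cat >> h.py <<'E'
def plan(x,y,z,h=None):
    "deltas in the present tool axes to TCP x,y,z; rz turn so that tool -x heads at h deg"
    s=ctrl.observe();M=R.from_rotvec(s['tcp_rot']).as_matrix()
    d=M.T@(np.array([x,y,z])-s['position']);n=np.linalg.norm(d)
    hd=np.degrees(np.arctan2(-M[1,0],-M[0,0]));tilt=np.degrees(np.arccos(-M[2,2]))
    dh=None if h is None else np.radians((hd-h+180)%360-180)
    print('t %.2f'%s['clock'],'pos',s['position'],'head %.2f tilt %.2f'%(hd,tilt),'j',np.array(s['qpos']).round(2),'w %.4f'%s['grip_width'],'| d',d,'rows %.1f'%(n/.0417),'rz',dh)
E
N='0 0 0 -0.0264 -0.0276 -0.0052 0.092'
python3 steer.py '0 0 0 -0.0264 -0.0276 -0.0052 0.092;0 0 0 -0.0264 -0.0276 -0.0052 0.092;0 0 0 -0.0264 -0.0276 -0.0052 0.092;0 0 0 -0.0264 -0.0276 -0.0052 0.092;0 0 0 -0.0264 -0.0276 -0.0052 0.092;0 0 0 -0.0264 -0.0276 -0.0052 0.092;0 0 0 -0.0264 -0.0276 -0.0052 0.092;0 0 0 -0.0264 -0.0276 -0.0052 0.092'
python3 steer.py '0 0 0 -0.0264 -0.0276 -0.0052 0.092;0 0 0 -0.0264 -0.0276 -0.0052 0.092;0 0 0 -0.0264 -0.0276 -0.0052 0.092;0 0 0 -0.0264 -0.0276 -0.0052 0.092;0 0 0.105 0 0 0 0.092;0 0 0.105 0 0 0 0.092;0 0 0.105 0 0 0 0.092;0 0 0 0 0 0 0.092'
python3 - <<'E'
from h import *
plan(.46,.07,.26,10)
s,im=shot('wrist');cv2.imwrite('pics/w1.png',im)
c=cam('wrist',s)
X=np.array([.445,-.118,.09,1]);q=P(c)@X;print(q[:2]/q[2])
E
```

```text
clock: 0.82
position: [0.3255, 0.1746, 0.2305]
tcp_rot: [0.727, 3.056, 0.0]
contact_force: [1.7, 0.8, 0.4]
grip_width: 0.092
gripper_force: 0.0
clock: 1.48
position: [0.37, 0.0298, 0.2508]
tcp_rot: [-1.205, -2.901, 0.0]
contact_force: [-0.2, 0.3, -0.4]
grip_width: 0.092
gripper_force: 0.0
t 1.48 pos [0.37   0.0298 0.2508] head -45.13 tilt 0.03 j [-0.13  0.    1.77  0.    1.37 -0.91] w 0.0920 | d [-0.035   0.0922 -0.0092] rows 2.4 rz -0.9621580915498529
[211.9627 299.4152]
```

```bash

python3 steer.py '0 0 -0.12 -0.006 0.0155 -0.001 0.092;0 0 -0.12 -0.008 0.015 -0.001 0.092;0 0 -0.12 -0.01 0.013 -0.001 0.092;0 0 -0.12 -0.011 0.011 -0.001 0.092;0 0 -0.12 -0.012 0.011 -0.001 0.092;0 0 -0.12 -0.013 0.009 -0.001 0.092;0 0 -0.12 -0.014 0.008 -0.001 0.092;0 0 -0.12 -0.014 0.006 -0.001 0.092'
python3 - <<'E'
from h import *
plan(.46,.07,.26,10)
s,im=shot('wrist');cv2.imwrite('pics/w2.png',im)
q=P(cam('wrist',s))@[.681,.125,.05,1];q=q[:2]/q[2];print(q)
def crop(im,u,v,w,h,S):
    M=np.array([[-S,0,S*(u+w/2)],[0,-S,S*(v+h/2)]],float);return cv2.warpAffine(im,M,(int(w*S),int(h*S)),flags=cv2.INTER_CUBIC,borderValue=(0,0,0))
b=crop(im,q[0],q[1],100,130,4);a=crop(cv2.imread('pics/w1.png'),212,280,100,130,4)
cv2.imwrite('pics/ab.png',np.hstack([a,b]))
E
```

```text
clock: 2.2
position: [0.4885, 0.0834, 0.2588]
tcp_rot: [0.295, -3.127, -0.0]
contact_force: [0.5, -1.1, 0.8]
grip_width: 0.0917
gripper_force: 0.0
t 2.20 pos [0.4885 0.0834 0.2588] head 10.77 tilt 0.02 j [ 0.01  0.24  1.47  0.    1.43 -1.74] w 0.0917 | d [ 0.0305 -0.0078 -0.0012] rows 0.8 rz 0.013355157704779907
[258.8526 304.8868]
```

View pics/ab.png

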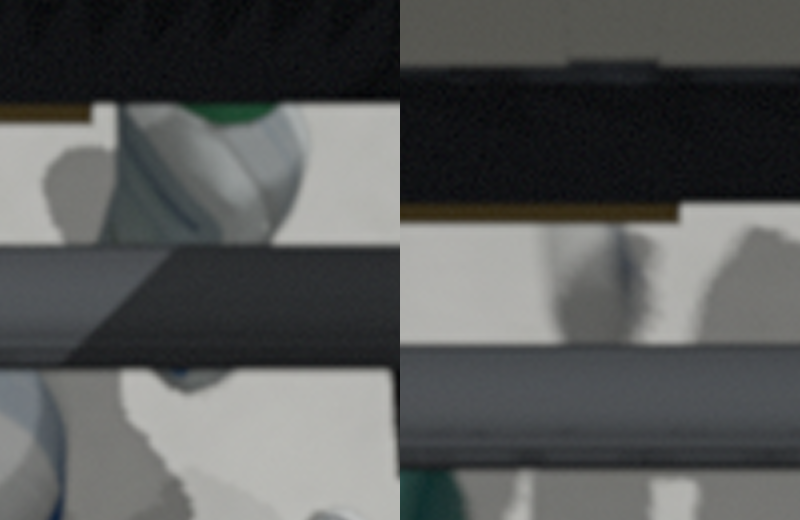

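The gripper's bars block the view of the label areas, so I check the full wrist image for where it is clear.

View pics/w2.png

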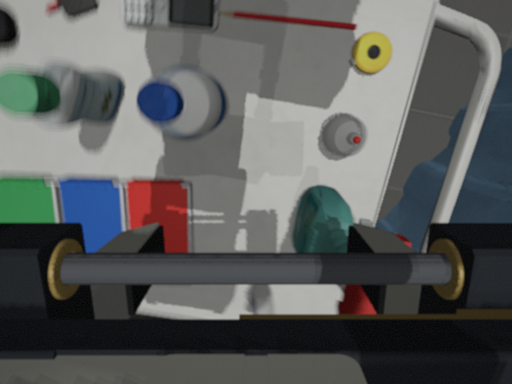

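The top half of the frame is clear. The lotion is at (60,95) with its +y face visible and something printed near (105,100). I zoom in on that and compute a pose that puts the gel at the side of the frame.

```bash
python3 - <<'E'
import cv2
a=cv2.imread('pics/w2.png')[55:135,0:135]
cv2.imwrite('pics/w2c.png',cv2.resize(a,None,fx=5.9,fy=5.9,interpolation=cv2.INTER_CUBIC))
E
```

```text
(no output)
```

View pics/w2c.png

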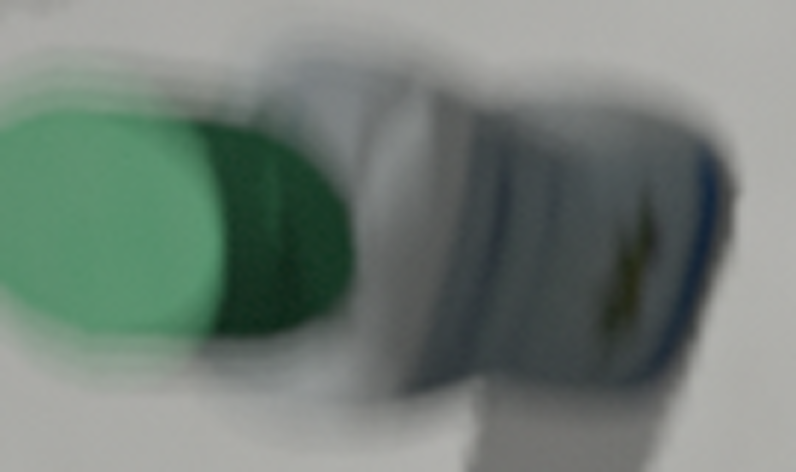

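The lotion's +y face shows a small dark green-yellow motif, which is probably the plant. I'll recheck it without the motion blur. Next I move over the stand to see the gel's -y side in the clear part of the frame.

```bash

python3 steer.py '0 0 0 -0.021 -0.0295 0.004 0.092;0 0 0 -0.021 -0.0295 0.004 0.092;0 0 0 -0.021 -0.0295 0.004 0.092;0 0 0 -0.021 -0.0295 0.004 0.092;0 0 0 -0.021 -0.0295 0.004 0.092;0 0 0 -0.021 -0.0295 0.004 0.092;0 0 0 -0.021 -0.0295 0.004 0.092;0 0 0 -0.021 -0.0295 0.004 0.092'
python3 steer.py '0 0 0 0 0 0 0.092;0 0 0 0 0 0 0.092;0 0 0 0 0 0 0.092'
python3 - <<'E'
from h import *
plan(.681,.125,.2,-40)
s,im=shot('wrist');cv2.imwrite('pics/w3.png',im)
q=P(cam('wrist',s))@[.681,.125,.05,1];q=q[:2]/q[2];print('gel',q)
l=P(cam('wrist',s))@[.445,-.118,.08,1];l=l[:2]/l[2];print('lot',l)
u,v=q.astype(int);u=min(u,457);v=max(v,45)
a=cv2.resize(im[v-45:v+45,u-55:u+55],(600,491),interpolation=cv2.INTER_CUBIC)
cv2.imwrite('pics/w3c.png',a)
E
```

```text
clock: 2.92
position: [0.6955, -0.1211, 0.2266]
tcp_rot: [0.28, -3.128, -0.0]
contact_force: [0.8, -0.0, 0.1]
grip_width: 0.0918
gripper_force: 0.0
clock: 3.17
position: [0.6945, -0.1196, 0.2265]
tcp_rot: [0.279, -3.128, -0.001]
contact_force: [-0.6, 0.5, 0.2]
grip_width: 0.0916
gripper_force: 0.0
t 3.17 pos [ 0.6945 -0.1196  0.2265] head 10.20 tilt 0.08 j [-0.28  0.68  0.85  0.    1.61 -2.03] w 0.0916 | d [-0.0301  0.2431  0.0267] rows 5.9 rz 0.8761155236441053
gel [467.4901 192.0109]
lot [ 308.4088 -111.5097]
```

View pics/w3c.png

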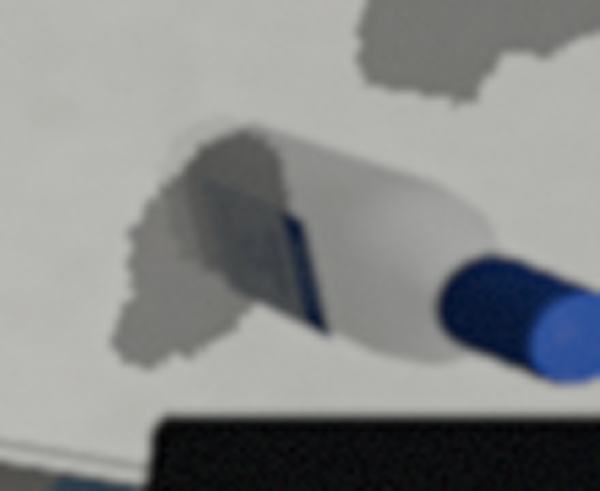

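The gel's label, a grey panel with a dark blue strip from (288,215) to (325,330) in the crop, faces the camera on the lower-right side, roughly world (+x,-y). I compute its yaw, the spray's yaw and the lotion's axis.

```bash
python3 - <<'E'
from h import *
s=ctrl.observe();c=cam('wrist',s)
u0,v0=min(467,457)-55,192-45
f=lambda a:(u0+a[0]/5.4545-.4,v0+a[1]/5.4545-.4)
for z in(.05,.06,.07):
    w=onz(c,[f((290,214)),f((324,332))],z)[:,:2];d=w[1]-w[0];print(z,w.tolist(),np.linalg.norm(d),np.degrees(np.arctan2(d[1],d[0])))
X,e=tri(c,f((572,338)),cam('top'),(155+175/4-.4,140+91/4-.4));print('gelcap',X,e)
# spray head and lotion from top
T=cam('top');im=cv2.imread('pics/top0.png');hsv=cv2.cvtColor(im,cv2.COLOR_BGR2HSV)
h=((hsv[...,0].astype(int)+90)%180)-90
def rect(m,box,z,n):
    k=np.zeros_like(m);k[box[1]:box[3],box[0]:box[2]]=m[box[1]:box[3],box[0]:box[2]]
    p=max(cv2.findContours(k.astype(np.uint8),0,1)[0],key=cv2.contourArea)[:,0]
    w=onz(T,p,z)[:,:2].astype(np.float32);r=cv2.minAreaRect(w);print(n,r)
    return w
red=(abs(h)<10)&(hsv[...,1]>120)
w=rect(red,(155,190,182,236),.24,'head')
# width profile centreline of the head
for a in np.arange(.49,.58,.012):
    k=w[abs(w[:,0]-a)<.005];print(round(a,3),k[:,1].min(),k[:,1].max()) if len(k) else 0
w=rect((hsv[...,0]>75)&(hsv[...,0]<100)&(hsv[...,1]>90),(160,185,200,232),.1,'body')
E
```

```text
0.05 [[0.6768207427609864, 0.10929165015628123], [0.7002620506997488, 0.12476380635085849]] 0.02808705280354779 33.42633148264546
0.06 [[0.6755462277324822, 0.10288972061712154], [0.6983623801967692, 0.11794925038435755]] 0.0273380001112711 33.42633148264552
0.07 [[0.6742717127039779, 0.09648779107796185], [0.6964627096937896, 0.11113469441785659]] 0.026588947418994494 33.42633148264541
gelcap [0.6808 0.1249 0.1135] [0.669  0.1101]
head ((0.5345844626426697, 0.17929962277412415), (0.034205883741378784, 0.08475275337696075), 89.69168090820312)
0.49 0.17697287 0.18912388
0.502 0.1720635 0.19151217
0.514 0.16957687 0.19392593
0.526 0.16221853 0.1963373
0.538 0.1621533 0.19631383
0.55 0.16208795 0.19628446
0.562 0.16202246 0.19625501
0.574 0.16200933 0.19377893
body ((0.5582189559936523, 0.16746287047863007), (0.09672904014587402, 0.05624546855688095), 1.9307422637939453)
```

The gel's label normal is at -56.6°: the label is centred 13 mm off the axis, as the text says. The spray's nozzle is at 180° with its origin near (0.552,0.179), and the stand's yaw is 8.3°. I pick the gel first.

```bash

python3 steer.py '0 0 0 -0.0043 0.0347 0.008 0.06;0 0 0 -0.0043 0.0347 0.008 0.06;0 0 0 -0.0043 0.0347 0.008 0.06;0 0 0 -0.0043 0.0347 0.008 0.06;0 0 0 -0.0043 0.0347 0.008 0.06;0 0 0 -0.0043 0.0347 0.008 0.06;0 0 0 -0.0043 0.0347 0.008 0.06;0 0 -0.101 0 0 0.005 0.06'
python3 steer.py '0 0 -0.101 0 0 0.005 0.06;0 0 -0.101 0 0 0.005 0.06;0 0 -0.101 0 0 0.005 0.06;0 0 0 0 0 0 0.06;0 0 0 0 0 0 0.06'
python3 - <<'E'
from h import *
plan(.681,.125,.087,33.4)
E
```

```text
clock: 3.88
position: [0.6794, 0.133, 0.1671]
tcp_rot: [-0.446, 3.109, 0.005]
contact_force: [0.2, -0.4, 0.5]
grip_width: 0.0599
gripper_force: 0.0
clock: 4.3
position: [0.681, 0.1253, 0.1524]
tcp_rot: [-0.898, 3.009, -0.0]
contact_force: [1.2, -0.6, 0.9]
grip_width: 0.0597
gripper_force: 0.0
t 4.30 pos [0.681  0.1253 0.1524] head 33.22 tilt 0.06 j [ 0.07  0.69  1.04  0.    1.41 -2.08] w 0.0597 | d [ 0.0002 -0.0002  0.0654] rows 1.6 rz -0.0032203162736196755
```

```bash

python3 steer.py '0 0 0 0 0 0.025 0.06;0 0 0 0 0 0.025 0.06;0 0 0 0 0 0.015 0.06;0 0 0 0 0 0 0.06;0 0 0 0 0 0 0;0 0 0 0 0 0 0;0 0 0 0 0 0 0;0 0 0 0 0 0 0' 15
python3 steer.py '0 0 0 0 0 0 0;0 0 0 0 0 0 0;0 0 0 0 0 -0.02 0;0 0 0 0 0 -0.025 0'
python3 - <<'E'
from h import *
plan(.6223,-.123,.14,33.4-115.1)
E
```

```text
clock: 4.97
position: [0.6826, 0.1244, 0.0879]
tcp_rot: [-0.899, 3.007, -0.001]
contact_force: [0.3, 0.8, -0.5]
grip_width: 0.038
gripper_force: 0.0
clock: 5.3
position: [0.6802, 0.1241, 0.1291]
tcp_rot: [0.898, -3.005, -0.002]
contact_force: [1.1, 0.0, 0.7]
grip_width: 0.0113
gripper_force: 0.0
t 5.30 pos [0.6802 0.1241 0.1291] head 33.29 tilt 0.30 j [ 0.07  0.7   1.08  0.    1.37 -2.08] w 0.0113 | d [ 0.1841 -0.1748 -0.0105] rows 6.1 rz 2.0068792268208897
```

The fingers were still closing when I lifted, so the grasp was missed. I reopen and check that the gel still stands where it was.

```bash

python3 steer.py '0 0 0 0 0 -0.02 0.06;0 0 0 0 0 0 0.06;0 0 0 0 0 0 0.06;0 0 0 0 0 0 0.06;0 0 0 0 0 0 0.06;0 0 0 0 0 0 0.06;0 0 0 0 0 0 0.06;0 0 0 0 0 0 0.06'
python3 - <<'E'
from h import *
s,im=shot('scene');old=cv2.imread('pics/scene0.png')
for n,i in(('old',old),('new',im)):
    hsv=cv2.cvtColor(i,cv2.COLOR_BGR2HSV)[215:265,165:200];m=(hsv[...,0]>100)&(hsv[...,0]<130)&(hsv[...,1]>120)
    print(n,m.sum(),np.argwhere(m).mean(0)+[215,165] if m.any() else 0)
cv2.imwrite('pics/s1.png',im)
plan(.681,.125,.087,33.4)
print(abs(im[240:262,165:200].astype(int)-old[240:262,165:200]).mean())
E
```

```text
clock: 5.97
position: [0.6815, 0.1243, 0.1503]
tcp_rot: [0.9, -3.009, -0.0]
contact_force: [0.1, -0.4, -0.2]
grip_width: 0.0582
gripper_force: 0.0
old 42 [229.  179.5]
new 4 [233.75 180.75]
t 6.02 pos [0.6816 0.1243 0.1505] head 33.30 tilt 0.04 j [ 0.07  0.69  1.04  0.    1.41 -2.08] w 0.0594 | d [0.0001 0.0009 0.0635] rows 1.5 rz -0.0017794743151451895
33.06233766233766
```

```bash

python3 steer.py '0 0 0 0 0.0005 0.025 0.06;0 0 0 0 0 0.025 0.06;0 0 0 0 0 0.0135 0.06;0 0 0 0 0 0 0.0;0 0 0 0 0 0 0;0 0 0 0 0 0 0;0 0 0 0 0 0 0;0 0 0 0 0 0 0' 15
python3 steer.py '0 0 0 0 0 0 0;0 0 0 0 0 0 0;0 0 0 0 0 0 0'
python3 - <<'E'
from h import *
plan(.681,.125,.13,33.4-115.1)
E
```

```text
clock: 6.68
position: [0.6823, 0.1248, 0.0891]
tcp_rot: [-0.899, 3.007, -0.001]
contact_force: [-0.7, 0.4, 0.1]
grip_width: 0.0313
gripper_force: 0.0
clock: 6.93
position: [0.6816, 0.1247, 0.0879]
tcp_rot: [-0.9, 3.009, -0.0]
contact_force: [-0.2, 0.0, 0.4]
grip_width: 0.0114
gripper_force: 0.0
t 6.93 pos [0.6816 0.1247 0.0879] head 33.30 tilt 0.03 j [ 0.07  0.73  1.13  0.    1.28 -2.08] w 0.0114 | d [ 0.0003  0.0005 -0.0421] rows 1.0 rz 2.0071550772695392
```

```bash

python3 steer.py '0 0 0 0 0 0 0;0 0 0 0 0 0 0;0 0 0 0 0 0 0;0 0 0 0 0 0 0'
python3 - <<'E'
from h import *
s,im=shot('wrist');cv2.imwrite('pics/w4.png',im)
_,b=shot('scene');cv2.imwrite('pics/s2.png',b)
c=cv2.resize(b[200:275,150:250],(533,400),interpolation=cv2.INTER_CUBIC)
cv2.imwrite('pics/v.png',np.hstack([cv2.resize(im[120:384,100:412],(260,220)).repeat(1,0) if 0 else cv2.copyMakeBorder(cv2.resize(im[184:384,120:392],(265,195)),0,205,0,0,0),c]))
E
```

```text
clock: 7.27
position: [0.6814, 0.1247, 0.0875]
tcp_rot: [-0.9, 3.01, 0.0]
contact_force: [-0.4, -0.3, -0.4]
grip_width: 0.0006
gripper_force: 0.0
```

View pics/v.png

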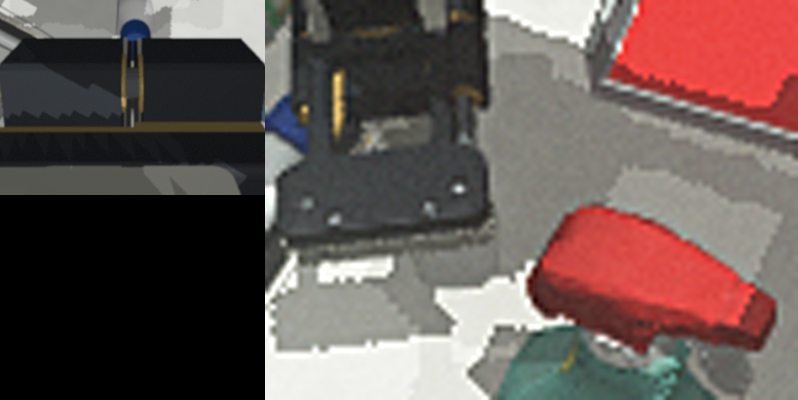

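The cap is visible in the wrist view at about (258,213), outside the pads on the camera side. It slipped out, and the bottle appears to be still standing. I open, rise and re-measure.

```bash

python3 - <<'E'
from h import *
im=cv2.imread('pics/w4.png');s=ctrl.observe()
hsv=cv2.cvtColor(im,cv2.COLOR_BGR2HSV);m=((hsv[...,0]>100)&(hsv[...,0]<130)&(hsv[...,1]>120)).astype(np.uint8)
for p in cv2.findContours(m,0,1)[0]:
    if cv2.contourArea(p)>30: (u,v),r=cv2.minEnclosingCircle(p);print(u,v,r,cv2.boundingRect(p),onz(cam('wrist',s),(u,v),.11))
E
python3 steer.py '0 0 0 0 0 -0.01 0.06;0 0 0 0 0 -0.02 0.06;0 0 0 0 0 -0.02 0.06;0 0 0 0 0 -0.02 0.06;0 0 0 0 0 -0.02 0.06;0 0 0 0 0 -0.02 0.06;0 0 0 -0.01 0 -0.01 0.06;0 0 0 -0.03 0 0 0.06'
python3 steer.py '0 0 0 -0.03 0 0 0.06;0 0 0 0 0 0 0.06;0 0 0 0 0 0 0.06'
python3 - <<'E'
from h import *
s,im=shot('wrist');cv2.imwrite('pics/w5.png',im);s['t']=0
plan(.68,.125,.15,33)
hsv=cv2.cvtColor(im,cv2.COLOR_BGR2HSV);m=((hsv[...,0]>100)&(hsv[...,0]<130)&(hsv[...,1]>120)).astype(np.uint8)
q=P(cam('wrist',s))@[.668,.116,.11,1];print('expect',q[:2]/q[2])
for p in cv2.findContours(m,0,1)[0]:
    if cv2.contourArea(p)>30: (u,v),r=cv2.minEnclosingCircle(p);print(u,v,r,cv2.boundingRect(p),onz(cam('wrist',s),(u,v),.11))
_,t=shot('top');cv2.imwrite('pics/t5.png',t)
_,t=shot('scene');cv2.imwrite('pics/s5.png',t)
for n in('t5','s5'):
    hsv=cv2.cvtColor(cv2.imread(f'pics/{n}.png'),cv2.COLOR_BGR2HSV);m=((hsv[...,0]>100)&(hsv[...,0]<130)&(hsv[...,1]>120)).astype(np.uint8)
    for p in cv2.findContours(m,0,1)[0]:
        if 8<cv2.contourArea(p)<400: print(n,cv2.boundingRect(p),p[:,0].mean(0))
E
```

```text
258.0 225.0 20.396177291870117 (244, 205, 30, 41) [[0.6786 0.1244 0.11  ]]
21.5 14.6578950881958 26.021318435668945 (0, 0, 44, 39) [[ 0.6521 -0.0263  0.11  ]]
clock: 8.03
position: [0.7151, 0.1452, 0.214]
tcp_rot: [-0.895, 3.005, -0.003]
contact_force: [1.6, 0.4, 0.6]
grip_width: 0.0491
gripper_force: 0.0
clock: 8.28
position: [0.7402, 0.1639, 0.2055]
tcp_rot: [0.901, -3.007, -0.001]
contact_force: [0.3, -1.0, -0.3]
grip_width: 0.0601
gripper_force: 0.0
t 8.33 pos [0.7397 0.1632 0.2067] head 33.33 tilt 0.09 j [ 0.12  0.82  0.63 -0.    1.68 -2.04] w 0.0597 | d [0.0708 0.0008 0.0568] rows 2.2 rz 0.005712990796580921
expect [255.0814  79.5596]
211.5 310.5 20.554903030395508 (191, 297, 42, 16) [[0.8722 0.199  0.11  ]]
214.5 298.5 19.039531707763672 (196, 286, 38, 18) [[0.8592 0.1945 0.11  ]]
191.9761962890625 165.43121337890625 13.757102012634277 (179, 152, 27, 28) [[0.7583 0.1091 0.11  ]]
257.0 101.125 10.320740699768066 (247, 91, 20, 21) [[0.6815 0.1268 0.11  ]]
t5 (456, 253, 8, 10) [460.88 257.8 ]
t5 (238, 249, 12, 12) [243.2424 254.6364]
t5 (464, 224, 6, 16) [466.6    231.4571]
t5 (458, 176, 20, 45) [467.7368 197.7368]
t5 (196, 160, 6, 7) [198.6471 162.7059]
t5 (463, 153, 12, 30) [468.4576 167.6186]
t5 (207, 129, 8, 10) [210.3871 133.6452]
t5 (482, 124, 6, 10) [484.6538 128.4231]
t5 (467, 114, 18, 45) [475.5385 137.3504]
t5 (126, 113, 15, 11) [132.1351 118.    ]
t5 (475, 95, 17, 28) [483.2571 108.6071]
t5 (489, 92, 5, 5) [491.      93.8462]
t5 (495, 51, 6, 14) [497.7188  57.7812]
t5 (193, 10, 14, 19) [199.8261  19.3043]
t5 (175, 0, 28, 20) [187.1818   6.6234]
s5 (176, 226, 8, 7) [179.3529 228.9412]
s5 (57, 218, 11, 16) [ 62.7037 224.4074]
s5 (149, 217, 12, 10) [154.7879 221.303 ]
s5 (35, 188, 31, 26) [ 53.375  203.0833]
s5 (21, 169, 29, 21) [ 34.3143 178.6571]
s5 (0, 139, 12, 20) [  4.7115 148.7308]
s5 (489, 39, 16, 13) [496.7162  44.2027]
s5 (499, 23, 12, 13) [505.4808  28.3269]
```

The gel has not moved at all: the cap is still at (0.681,0.126) in all three cameras. So the fingers closed just above or around it, and they seem to end higher than I assumed. I try again about 20 mm lower and wait for the closure.

```bash

python3 steer.py '0 0 0 0.0354 0.001 0 0.06;0 0 0 0.0354 0 0 0.06;0 0 0 0 0 0.03 0.06;0 0 0 0 0 0.03 0.06;0 0 0 0 0 0.03 0.06;0 0 0 0 0 0.03 0.06;0 0 0 0 0 0.018 0.06;0 0 0 0 0 0 0.02' 15
python3 steer.py '0 0 0 0 0 0 0;0 0 0 0 0 0 0;0 0 0 0 0 0 0;0 0 0 0 0 0 0;0 0 0 0 0 0 0;0 0 0 0 0 0 0'
python3 - <<'E'
from h import *
plan(.681,.126,.08,33.4)
s=ctrl.observe();print(s['gripper_force'],s['contact_force'])
E
```

```text
clock: 9.1
position: [0.6766, 0.1242, 0.0661]
tcp_rot: [0.897, -3.003, -0.002]
contact_force: [-0.0, 0.0, -0.6]
grip_width: 0.0566
gripper_force: 0.0
clock: 9.6
position: [0.6806, 0.1252, 0.0704]
tcp_rot: [-0.9, 3.009, -0.0]
contact_force: [-0.0, 0.4, -0.3]
grip_width: 0.018
gripper_force: 0.1
t 9.60 pos [0.6806 0.1252 0.0704] head 33.30 tilt 0.08 j [ 0.07  0.75  1.16  0.    1.24 -2.08] w 0.0180 | d [-0.0008  0.0004 -0.0096] rows 0.2 rz -0.0017000058097204
0.07010297985747371 [-0.0367  0.3965 -0.2712]
```

```bash

python3 steer.py '0 0 0 0 0 0 0;0 0 0 0 0 0 0'
python3 steer.py '0 0 0 0 0 -0.015 0;0 0 0 0 0 -0.025 0;0 0 0 0 0 -0.03 0;0 0 0 0 0 -0.02 0;0 0 0 0 0 0 0'
python3 - <<'E'
from h import *
plan(.6223,-.123,.16,33.4-115.1)
E
```

```text
clock: 9.77
position: [0.6806, 0.1253, 0.0702]
tcp_rot: [-0.9, 3.009, -0.0]
contact_force: [-0.2, 1.1, 3.6]
grip_width: 0.0149
gripper_force: 15.0
clock: 10.18
position: [0.6826, 0.1253, 0.1649]
tcp_rot: [-0.898, 3.002, -0.003]
contact_force: [0.2, -0.7, 0.1]
grip_width: 0.0147
gripper_force: 14.8
t 10.18 pos [0.6826 0.1253 0.1649] head 33.31 tilt 0.50 j [ 0.07  0.68  1.03  0.    1.43 -2.08] w 0.0147 | d [ 0.1868 -0.1744  0.0042] rows 6.1 rz 2.007251456909269
```

Gripped with 15 N at 14.7 mm and lifted. I carry it to the blue bay and turn it -115°.

```bash

python3 steer.py '0 0 0 0.01 -0.01 0 0;0 0 0 0.028 -0.026 0 0;0 0 0 0.028 -0.026 0 0;0 0 0 0.028 -0.026 0 0;0 0 0 0.028 -0.026 0 0;0 0 0 0.028 -0.026 0 0;0 0 0 0.025 -0.024 0 0;0 0 0 0.012 -0.011 0 0'
python3 steer.py '0 0 0.06 0 0 0 0;0 0 0.12 0 0 0 0;0 0 0.12 0 0 0 0;0 0 0.12 0 0 0 0;0 0 0.12 0 0 0 0;0 0 0.12 0 0 0 0;0 0 0.12 0 0 0 0;0 0 0.12 0 0 0 0'
python3 steer.py '0 0 0.12 0 0 0 0;0 0 0.12 0 0 0 0;0 0 0.12 0 0 0 0;0 0 0.12 0 0 0 0;0 0 0.12 0 0 0 0;0 0 0.12 0 0 0 0;0 0 0.12 0 0 0 0;0 0 0.12 0 0 0 0'
python3 steer.py '0 0 0.1 0 0 0 0;0 0 0.047 0 0 0 0;0 0 0 0 0 0 0;0 0 0 0 0 0 0;0 0 0 0 0 0 0'
python3 - <<'E'
from h import *
plan(.6223,-.123,.0815,33.4-115.1)
s,im=shot('wrist');cv2.imwrite('pics/w6.png',im)
_,t=shot('top');cv2.imwrite('pics/t6.png',t)
E
```

```text
clock: 10.85
position: [0.617, -0.1288, 0.157]
tcp_rot: [0.893, -3.007, -0.001]
contact_force: [-0.3, -0.5, -0.8]
grip_width: 0.0148
gripper_force: 14.8
clock: 11.52
position: [0.6182, -0.1244, 0.1569]
tcp_rot: [-0.508, -3.096, -0.001]
contact_force: [0.1, 0.5, -1.3]
grip_width: 0.015
gripper_force: 14.8
clock: 12.18
position: [0.6182, -0.1244, 0.1569]
tcp_rot: [-1.88, -2.512, 0.003]
contact_force: [0.2, -0.5, -1.5]
grip_width: 0.0145
gripper_force: 14.8
clock: 12.6
position: [0.6192, -0.1241, 0.1583]
tcp_rot: [-2.052, -2.376, 0.001]
contact_force: [0.8, -0.5, -1.4]
grip_width: 0.0144
gripper_force: 14.8
t 12.60 pos [ 0.6192 -0.1241  0.1583] head -81.62 tilt 0.12 j [-0.32  0.56  1.25 -0.    1.33 -0.47] w 0.0144 | d [0.0006 0.0034 0.0768] rows 1.8 rz 0.0014157839234691485
```

```bash

python3 steer.py '0 0 0 0.0003 0.0017 0.02 0;0 0 0 0.0003 0.0017 0.025 0;0 0 0 0 0 0.02 0;0 0 0 0 0 0.007 0;0 0 0 0 0 0.004 0;0 0 0 0 0 0.001 0;0 0 0 0 0 0 0;0 0 0 0 0 0 0'
python3 steer.py '0 0 0 0 0 0 0.045;0 0 0 0 0 0 0.045;0 0 0 0 0 0 0.045;0 0 0 0 0 0 0.045;0 0 0 0 0 0 0.045;0 0 0 0 0 0 0.045'
python3 steer.py '0 0 0 0 0 -0.03 0.06;0 0 0 0 0 -0.04 0.08;0 0 0 0 0 -0.04 0.092;0 0 0 0 0 -0.04 0.092;0 0 0 0 0 -0.02 0.092;0 0 0 0 0 0 0.092;0 0 0 0 0 0 0.092'
python3 - <<'E'
from h import *
s,im=shot('wrist');cv2.imwrite('pics/w7.png',im)
_,t=shot('top');cv2.imwrite('pics/t7.png',t)
q=P(cam('wrist',s))@[.6223,-.123,.121,1];print('gel expected',q[:2]/q[2])
hsv=cv2.cvtColor(t,cv2.COLOR_BGR2HSV);m=((hsv[...,0]>45)&(hsv[...,0]<85)&(hsv[...,1]>90)).astype(np.uint8)
for p in cv2.findContours(m,0,1)[0]:
    if cv2.contourArea(p)>40:(u,v),r=cv2.minEnclosingCircle(p);print('green',u,v,r,onz(cam('top'),(u,v),.177))
q=P(cam('wrist',s))@[.445,-.118,.177,1];print('lotion in wrist',q[:2]/q[2])
plan(.445,-.118,.25,-90)
E
```

```text
clock: 13.37
position: [0.6241, -0.123, 0.0839]
tcp_rot: [2.053, 2.375, 0.002]
contact_force: [0.9, -0.1, -0.1]
grip_width: 0.0144
gripper_force: 14.8
clock: 13.87
position: [0.6234, -0.1227, 0.0826]
tcp_rot: [2.055, 2.376, 0.0]
contact_force: [-0.8, -0.3, 0.9]
grip_width: 0.0441
gripper_force: 0.0
clock: 14.45
position: [0.6238, -0.1229, 0.2537]
tcp_rot: [2.053, 2.375, 0.002]
contact_force: [0.3, 0.6, -1.0]
grip_width: 0.0871
gripper_force: 0.0
gel expected [252.819  174.7109]
green 394.0 366.0 17.02948570251465 [[ 0.1555 -0.3559  0.177 ]]
green 404.9586486816406 319.1616516113281 15.130533218383789 [[ 0.2663 -0.3881  0.177 ]]
green 398.60809326171875 257.20269775390625 9.816255569458008 [[ 0.417  -0.3805  0.177 ]]
green 327.5 187.0 17.585603713989258 [[ 0.5968 -0.2118  0.177 ]]
green 437.5 177.0 19.05921745300293 [[ 0.6149 -0.4874  0.177 ]]
green 410.48199462890625 165.3468475341797 12.213343620300293 [[ 0.6463 -0.422   0.177 ]]
green 393.0 208.5 110.32801818847656 [[ 0.5383 -0.3728  0.177 ]]
green 425.0 107.0 36.8918342590332 [[ 0.7958 -0.4667  0.177 ]]
green 447.95947265625 67.52702331542969 16.96613883972168 [[ 0.8976 -0.5308  0.177 ]]
green 188.8076934814453 64.19230651855469 9.3684663772583 [[0.9309 0.1383 0.177 ]]
green 427.0 62.18421173095703 15.47783374786377 [[ 0.9138 -0.4785  0.177 ]]
green 447.5 48.5 18.506855010986328 [[ 0.9483 -0.5327  0.177 ]]
green 452.9473571777344 23.052631378173828 16.087217330932617 [[ 1.0161 -0.5508  0.177 ]]
lotion in wrist [ 37.1193 151.7922]
t 14.55 pos [ 0.6226 -0.1225  0.2508] head -81.69 tilt 0.17 j [-0.32  0.52  1.07  0.    1.55 -0.46] w 0.0910 | d [ 0.0301 -0.1751  0.0013] rows 4.3 rz 0.1449555165430264
```

Gel released in the blue bay. Next I go above the lotion and take a still close look for its yaw and face.

```bash

python3 steer.py '0 0 0 0.0036 -0.0354 -0.006 0.092;0 0 0 0.0036 -0.0354 -0.006 0.092;0 0 0 0.0036 -0.0354 -0.006 0.092;0 0 0 0.0036 -0.0354 -0.006 0.092;0 0 0 0.0036 -0.0354 -0.006 0.092;0 0 0.0725 0 0 0 0.092;0 0 0.0725 0 0 0 0.092;0 0 0 0 0 0 0.092'
python3 steer.py '0 0 0 0 0 0 0.092;0 0 0 0 0 0 0.092;0 0 0 0 0 0 0.092'
python3 - <<'E'
from h import *
s,im=shot('wrist');cv2.imwrite('pics/w8.png',im);c=cam('wrist',s);np.save('w8.npy',np.r_[s['position'],s['tcp_rot']])
plan(.445,-.118,.14,-90)
for p in([.445,-.118,.177],[.445,-.118,.08],[.445,-.1,.0]):
    q=P(c)@np.r_[p,1];print(q[:2]/q[2])
hsv=cv2.cvtColor(im,cv2.COLOR_BGR2HSV);m=((hsv[...,0]>45)&(hsv[...,0]<85)&(hsv[...,1]>80)).astype(np.uint8)
for p in cv2.findContours(m,0,1)[0]:
    if cv2.contourArea(p)>80:(u,v),r=cv2.minEnclosingCircle(p);print('green',u,v,r,cv2.boundingRect(p),onz(c,(u,v),.177))
cv2.imwrite('pics/w8c.png',cv2.resize(im[90:250,150:360],(787,600),interpolation=cv2.INTER_CUBIC))
E
```

```text
clock: 15.22
position: [0.4445, -0.1303, 0.2814]
tcp_rot: [-2.224, -2.216, 0.001]
contact_force: [0.3, -0.7, 1.5]
grip_width: 0.0916
gripper_force: 0.0
clock: 15.47
position: [0.4456, -0.1304, 0.2817]
tcp_rot: [-2.218, -2.222, 0.001]
contact_force: [0.5, -0.3, 0.1]
grip_width: 0.0919
gripper_force: 0.0
t 15.52 pos [ 0.4456 -0.1304  0.2818] head -89.92 tilt 0.08 j [-0.45  0.17  1.5   0.    1.47 -0.45] w 0.0920 | d [ 0.0123 -0.0004  0.1418] rows 3.4 rz 0.0014080565210005487
[254.1815 167.9723]
[254.615  153.2479]
[254.857  132.5726]
green 327.08380126953125 300.0903015136719 39.11219787597656 (289, 285, 78, 28) [[ 0.5184 -0.2527  0.177 ]]
green 211.5 307.0 82.23908233642578 (130, 285, 164, 36) [[ 0.4018 -0.2608  0.177 ]]
green 385.5 211.0 52.60475540161133 (337, 179, 95, 64) [[ 0.568  -0.1586  0.177 ]]
green 76.0 194.5 47.18325424194336 (30, 176, 93, 31) [[ 0.28   -0.1432  0.177 ]]
green 254.5 165.04762268066406 21.101097106933594 (236, 144, 39, 43) [[ 0.4453 -0.1153  0.177 ]]
```

View pics/w8c.png

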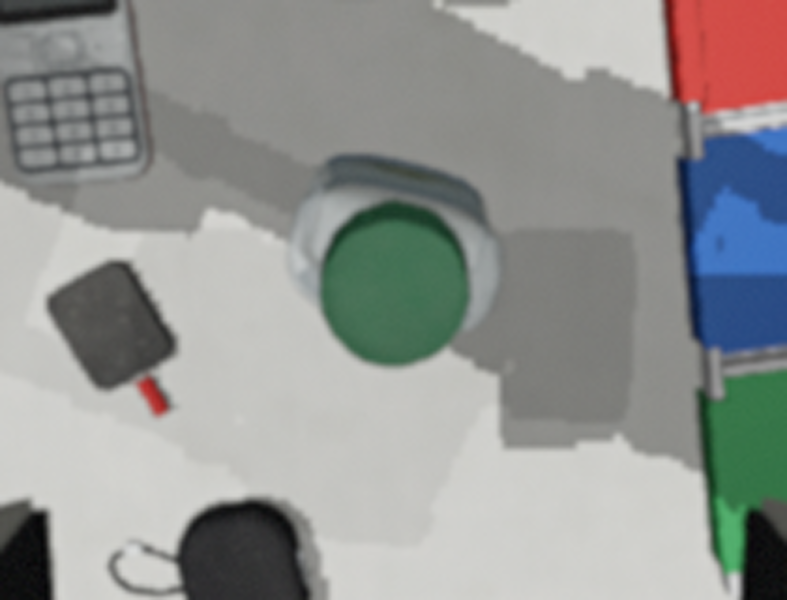

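In the picture the lotion's wide side runs from about (330,165) to (480,205), i.e. about -14°. The plant face, with its yellow-green edge, is on the +y side, so the front is at about 76° and needs turning by +112°. I close along its wide axis, away from the water bottle, with the TCP at 0.13, because the gel grasp showed that contact only starts well behind the nominal tip.

```bash

python3 - <<'E'
from h import *
v=np.load('w8.npy');c=cam('wrist',dict(position=v[:3],tcp_rot=v[3:]))
f=lambda a:(150+a[0]/3.75-.4,90+a[1]/3.75-.4)
for n,a,b,z in(('foot',(345,157),(470,189),0.01),('label',(322,180),(485,220),.12),('ends',(290,250),(500,268),.12)):
    w=onz(c,[f(a),f(b)],z)[:,:2];d=w[1]-w[0];print(n,w.tolist(),np.linalg.norm(d),np.degrees(np.arctan2(d[1],d[0])))
E
python3 steer.py '0 0 0.1225 0.0123 0 0.02 0.092;0 0 0.1225 0 0 0.03 0.092;0 0 0 0 0 0.03 0.092;0 0 0 0 0 0.03 0.092;0 0 0 0 0 0.025 0.092;0 0 0 0 0 0.015 0.092;0 0 0 0 0 0 0.07;0 0 0 0 0 0 0.05' 25
python3 steer.py '0 0 0 0 0 0 0.03;0 0 0 0 0 0 0.02;0 0 0 0 0 0 0.02;0 0 0 0 0 0 0.02;0 0 0 0 0 0 0.02;0 0 0 0 0 0 0.02;0 0 0 0 0 0 0.02'
python3 - <<'E'
from h import *
plan(.445,-.117,.13,-104)
E
```

```text
foot [[0.4268603682653181, -0.09775729663584254], [0.4727291901454934, -0.10929714071963417]] 0.04729816933194636 -14.121608801039683
label [[0.4249600356177123, -0.09597227239432221], [0.47098361837286623, -0.10712870410640968]] 0.04735647936837128 -13.626053646489654
ends [[0.4155751182264509, -0.11576267908633435], [0.475530547481721, -0.120833697970989]] 0.06016949999553118 -4.834559720399876
clock: 16.18
position: [0.4454, -0.118, 0.1322]
tcp_rot: [-2.474, -1.933, 0.001]
contact_force: [-0.4, 0.0, 0.2]
grip_width: 0.0828
gripper_force: 0.0
clock: 16.77
position: [0.4456, -0.1182, 0.1327]
tcp_rot: [2.476, 1.933, 0.0]
contact_force: [-0.7, -0.2, 1.8]
grip_width: 0.0375
gripper_force: 25.0
t 16.77 pos [ 0.4456 -0.1182  0.1327] head -104.03 tilt 0.01 j [-0.43  0.28  1.78  0.    1.08 -0.18] w 0.0375 | d [ 0.001  -0.0008  0.0027] rows 0.1 rz -0.0006072281488077107
```

Gripped (37.5 mm, 25 N). I lift, carry it to the green bay and turn +112°.

```bash

python3 steer.py '0 0 0 0 0 -0.02 0.02;0 0 0 0 0 -0.03 0.02;0 0 -0.06 0 0 -0.03 0.02;0 0 -0.12 0 0 0 0.02;0 0 -0.12 0 0 0 0.02;0 0 -0.12 0 0 0 0.02;0 0 -0.12 0 0 0 0.02;0 0 -0.12 0 0 0 0.02'
python3 steer.py '0 0 -0.12 0 0 0 0.02;0 0 -0.12 0 0 0 0.02;0 0 -0.12 0 0 0 0.02;0 0 -0.12 0 0 0 0.02;0 0 -0.12 0 0 0 0.02;0 0 -0.12 0 0 0 0.02;0 0 -0.12 0 0 0 0.02;0 0 -0.12 0 0 0 0.02'
python3 steer.py '0 0 -0.12 0 0 0 0.02;0 0 -0.12 0 0 0 0.02;0 0 -0.1 0 0 0 0.02;0 0 0 0 0 0 0.02;0 0 0 0 0 0 0.02'
python3 - <<'E'
from h import *
plan(.6346,-.2119,.22,8.28)
E
```

```text
clock: 17.43
position: [0.4452, -0.118, 0.2121]
tcp_rot: [-1.708, -2.636, 0.0]
contact_force: [0.5, -0.7, -2.2]
grip_width: 0.0377
gripper_force: 25.0
clock: 18.1
position: [0.4452, -0.118, 0.212]
tcp_rot: [-0.298, -3.126, -0.001]
contact_force: [0.4, 0.2, -3.1]
grip_width: 0.0375
gripper_force: 25.0
clock: 18.52
position: [0.4453, -0.1181, 0.2122]
tcp_rot: [0.221, -3.133, -0.001]
contact_force: [0.7, -0.7, -2.2]
grip_width: 0.0376
gripper_force: 25.0
t 18.52 pos [ 0.4453 -0.1181  0.2122] head 8.08 tilt 0.05 j [-0.43  0.2   1.65  0.    1.29 -2.14] w 0.0376 | d [-0.1742 -0.1195 -0.008 ] rows 5.1 rz -0.0034185894562485425
```

```bash

python3 steer.py '0 0 0 -0.015 -0.01 -0.001 0.02;0 0 0 -0.03 -0.021 -0.001 0.02;0 0 0 -0.03 -0.021 -0.001 0.02;0 0 0 -0.03 -0.021 -0.001 0.02;0 0 0 -0.03 -0.021 -0.001 0.02;0 0 0 -0.025 -0.017 -0.001 0.02;0 0 0 -0.0142 -0.0085 0 0.02;0 0 0 0 0 0 0.02'
python3 steer.py '0 0 0 0 0 0 0.02;0 0 0 0 0 0 0.02'
python3 - <<'E'
from h import *
plan(.6346,-.2119,.1445,8.28)
E
```

```text
clock: 19.18
position: [0.6373, -0.2128, 0.2163]
tcp_rot: [0.22, -3.133, -0.001]
contact_force: [0.7, 0.3, -2.1]
grip_width: 0.0377
gripper_force: 25.0
clock: 19.35
position: [0.6343, -0.211, 0.2179]
tcp_rot: [0.224, -3.132, -0.002]
contact_force: [-0.4, 0.3, -3.6]
grip_width: 0.0375
gripper_force: 25.0
t 19.35 pos [ 0.6343 -0.211   0.2179] head 8.18 tilt 0.11 j [-0.44  0.61  1.02 -0.    1.52 -2.15] w 0.0375 | d [-0.0003 -0.001   0.0734] rows 1.8 rz -0.0018188299531108178
```

```bash

python3 steer.py '0 0 0 0 -0.001 0.02 0.02;0 0 0 0 0 0.025 0.02;0 0 0 0 0 0.018 0.02;0 0 0 0 0 0.006 0.02;0 0 0 0 0 0.004 0.02;0 0 0 0 0 0.001 0.02;0 0 0 0 0 0 0.02;0 0 0 0 0 0 0.02'
python3 steer.py '0 0 0 0 0 0 0.06;0 0 0 0 0 0 0.07;0 0 0 0 0 0 0.07;0 0 0 0 0 0 0.07;0 0 0 0 0 0 0.07;0 0 0 0 0 0 0.07'
python3 steer.py '0 0 0 0 0 -0.02 0.07;0 0 0 0 0 -0.04 0.07;0 0 0 0 0 -0.04 0.07;0 0 0 0 0 -0.04 0.07;0 0 0 0 0 -0.04 0.07;0 0 0 0 0 0 0.07;0 0 0 0 0 0 0.07'
python3 - <<'E'
from h import *
plan(.555,.179,.32,0)
s,im=shot('wrist');cv2.imwrite('pics/w9.png',im);c=cam('wrist',s)
hsv=cv2.cvtColor(im,cv2.COLOR_BGR2HSV);m=((hsv[...,0]>45)&(hsv[...,0]<85)&(hsv[...,1]>80)).astype(np.uint8)
q=P(c)@[.6346,-.2119,.188,1];print('expect',q[:2]/q[2])
for p in cv2.findContours(m,0,1)[0]:
    if cv2.contourArea(p)>80:(u,v),r=cv2.minEnclosingCircle(p);print('green',u,v,r,cv2.boundingRect(p),onz(c,(u,v),.188))
E
```

```text
clock: 20.02
position: [0.6359, -0.2126, 0.1461]
tcp_rot: [-0.226, 3.131, -0.002]
contact_force: [0.3, -0.4, -2.7]
grip_width: 0.0373
gripper_force: 25.0
clock: 20.52
position: [0.6353, -0.2124, 0.1447]
tcp_rot: [-0.226, 3.133, -0.0]
contact_force: [0.7, 0.3, 0.8]
grip_width: 0.0695
gripper_force: 0.0
clock: 21.1
position: [0.6362, -0.2128, 0.3277]
tcp_rot: [-0.226, 3.128, -0.005]
contact_force: [-0.1, -0.1, -1.4]
grip_width: 0.0699
gripper_force: 0.0
t 21.10 pos [ 0.6362 -0.2128  0.3277] head 8.26 tilt 0.38 j [-0.44  0.6   0.74  0.    1.8  -2.15] w 0.0699 | d [0.0241 0.3995 0.0062] rows 9.6 rz 0.1442275297232534
expect [256.7556 170.2157]
green 257.3515930175781 144.7723388671875 48.39868927001953 (231, 102, 54, 88) [[ 0.6091 -0.215   0.188 ]]
green 140.5 111.0 116.84722137451172 (103, 0, 82, 223) [[ 0.593 -0.332  0.188]]
```

Lotion released in the green bay. Now the spray head.

```bash

python3 steer.py '0 0 0 0.0027 0.04 0 0.06;0 0 0 0.0027 0.04 0 0.06;0 0 0 0.0027 0.04 0 0.06;0 0 0 0.0027 0.04 0 0.06;0 0 0 0.0027 0.04 0 0.06;0 0 0 0.0027 0.04 0 0.06;0 0 0 0.0027 0.04 0 0.06;0 0 0 0.0027 0.04 0 0.06'
python3 steer.py '0 0 0 0.0027 0.04 0 0.06;0 0 0 0.0027 0.0395 0 0.06;0 0 0.072 0 0 0 0.06;0 0 0.072 0 0 0 0.06;0 0 0 0 0 0 0.06;0 0 0 0 0 0 0.06;0 0 0 0 0 0 0.06'
python3 - <<'E'
from h import *
plan(.552,.179,.205,0)
s,im=shot('wrist');cv2.imwrite('pics/w10.png',im);c=cam('wrist',s)
hsv=cv2.cvtColor(im,cv2.COLOR_BGR2HSV);h=((hsv[...,0].astype(int)+90)%180)-90;m=((abs(h)<10)&(hsv[...,1]>120)).astype(np.uint8)
for p in cv2.findContours(m,0,1)[0]:
    if cv2.contourArea(p)>300: print(cv2.boundingRect(p),cv2.minAreaRect(onz(c,p[:,0],.24)[:,:2].astype(np.float32)))
_,t=shot('top');cv2.imwrite('pics/t10.png',t)
E
```

```text
clock: 21.82
position: [0.5663, 0.1029, 0.3223]
tcp_rot: [0.226, -3.129, -0.0]
contact_force: [-0.3, 0.8, 0.3]
grip_width: 0.06
gripper_force: 0.0
clock: 22.4
position: [0.5509, 0.1786, 0.3234]
tcp_rot: [0.002, -3.14, 0.0]
contact_force: [1.4, 0.8, -0.4]
grip_width: 0.0602
gripper_force: 0.0
t 22.40 pos [0.5509 0.1786 0.3234] head 0.09 tilt 0.12 j [ 0.18  0.39  1.09  0.    1.66 -1.39] w 0.0602 | d [-0.0014  0.0004  0.1184] rows 2.8 rz 0.001589202422844344
(83, 142, 69, 82) ((0.5513496398925781, 0.061162069439888), (0.07082121819257736, 0.04364769160747528), 8.442386627197266)
(240, 114, 39, 96) ((0.5317081212997437, 0.18196387588977814), (0.08051876723766327, 0.03244100511074066), 0.07541870325803757)
```

```bash

python3 steer.py '0 0 0 -0.0014 0.001 0.03 0.06;0 0 0 0 0 0.03 0.06;0 0 0 0 0 0.03 0.06;0 0 0 0 0 0.02 0.06;0 0 0 0 0 0.008 0.06;0 0 0 0 0 0 0.06;0 0 0 0 0 0 0.03;0 0 0 0 0 0 0.02' 45
python3 steer.py '0 0 0 0 0 0 0.01;0 0 0 0 0 0 0.01;0 0 0 0 0 0 0.01;0 0 0 0 0 0 0.01;0 0 0 0 0 0 0.01;0 0 0 0 0 0 0.01;0 0 0 0 0 0 0.01'
python3 - <<'E'
from h import *
plan(.552,.18,.205,0)
E
```

```text
clock: 23.17
position: [0.5536, 0.1801, 0.2084]
tcp_rot: [-0.0, 3.138, 0.001]
contact_force: [1.3, 0.4, 0.2]
grip_width: 0.0509
gripper_force: 0.0
clock: 23.75
position: [0.5529, 0.1803, 0.2073]
tcp_rot: [-0.001, 3.14, 0.001]
contact_force: [0.5, 1.4, 5.6]
grip_width: 0.0283
gripper_force: 45.0
t 23.75 pos [0.5529 0.1803 0.2073] head 0.02 tilt 0.09 j [ 0.18  0.43  1.33  0.    1.37 -1.39] w 0.0283 | d [ 0.0009 -0.0003  0.0023] rows 0.1 rz 0.0003362348732478597
```

Gripped (28 mm, 45 N). I lift, carry it gently and turn 8.3°.

```bash

python3 steer.py '0 0 0 0 0 -0.01 0.01;0 0 0 0 0 -0.02 0.01;0 0 0 0 0 -0.02 0.01;0 0 0 0 0 -0.02 0.01;0 0 0 0 0 -0.01 0.01;0 0 0 0 0 0 0.01;0 0 0 -0.0027 -0.012 0 0.01;0 0 0 -0.0053 -0.0239 0 0.01'
python3 steer.py '0 0 0 -0.0053 -0.0239 0 0.01;0 0 0 -0.0053 -0.0239 0 0.01;0 0 0 -0.0053 -0.0239 0 0.01;0 0 0 -0.0053 -0.0239 0 0.01;0 0 0 -0.0053 -0.0239 0 0.01;0 0 0 -0.0053 -0.0239 0 0.01;0 0 0 -0.0053 -0.0239 0 0.01;0 0 0 -0.0027 -0.012 0 0.01'
python3 steer.py '0 0 -0.036 0 0 0 0.01;0 0 -0.036 0 0 0 0.01;0 0 -0.036 0 0 0 0.01;0 0 -0.036 0 0 0 0.01;0 0 0 0 0 0 0.01;0 0 0 0 0 0 0.01;0 0 0 0 0 0 0.01'
python3 - <<'E'
from h import *
plan(.6007,-.0351,.219,8.28);s=ctrl.observe();print(s['contact_force'],s['ft_torque'],s['gripper_force'])
_,t=shot('top');cv2.imwrite('pics/t11.png',t);_,t=shot('scene');cv2.imwrite('pics/s11.png',t)
hsv=cv2.cvtColor(t,cv2.COLOR_BGR2HSV);m=((hsv[...,0]>75)&(hsv[...,0]<100)&(hsv[...,1]>90)).astype(np.uint8);m[:, :180]=0;m[:,330:]=0;m[:130]=0
for p in cv2.findContours(m,0,1)[0]:
    if cv2.contourArea(p)>150:print(cv2.boundingRect(p),cv2.minAreaRect(p))
S=P(cam('scene'))
for z in(.07,.3):
    q=S@[.6007,-.0351,z,1];print(q[:2]/q[2])
E
```

```text
clock: 24.42
position: [0.5593, 0.1454, 0.2846]
tcp_rot: [0.006, -3.138, -0.001]
contact_force: [0.0, -0.5, -4.7]
grip_width: 0.0283
gripper_force: 44.8
clock: 25.08
position: [0.5998, -0.0391, 0.2841]
tcp_rot: [-0.004, -3.137, 0.002]
contact_force: [0.7, -0.7, -5.3]
grip_width: 0.0281
gripper_force: 44.9
clock: 25.67
position: [0.6, -0.0351, 0.2858]
tcp_rot: [0.225, -3.132, -0.001]
contact_force: [-0.7, -0.1, -6.0]
grip_width: 0.0284
gripper_force: 44.8
t 25.67 pos [ 0.6    -0.0351  0.2858] head 8.21 tilt 0.08 j [-0.19  0.44  1.11  0.    1.59 -1.9 ] w 0.0284 | d [-0.0008 -0.0001  0.0668] rows 1.6 rz -0.0012719285997793005
[-0.7001 -0.1481 -5.9585] [0.0349 0.0393 0.0145] 44.81768579425989
[243.5459 196.0842]
[242.1858 134.9674]
```

```bash

python3 steer.py '0 0 0 -0.0008 0 0.01 0.01;0 0 0 0 0 0.02 0.01;0 0 0 0 0 0.02 0.01;0 0 0 0 0 0.008 0.01;0 0 0 0 0 0.004 0.01;0 0 0 0 0 0.003 0.01;0 0 0 0 0 0.001 0.01;0 0 0 0 0 0 0.01'
python3 steer.py '0 0 0 0 0 0.0005 0.01;0 0 0 0 0 0 0.01;0 0 0 0 0 0 0.01'
python3 - <<'E'
from h import *
plan(.6007,-.0351,.219,8.28);s=ctrl.observe();print(s['contact_force'],s['ft_torque'],s['gripper_force'])
E
```

```text
clock: 26.43
position: [0.6017, -0.0351, 0.2213]
tcp_rot: [-0.226, 3.132, -0.0]
contact_force: [0.5, 0.5, -5.5]
grip_width: 0.0282
gripper_force: 44.8
clock: 26.68
position: [0.6014, -0.035, 0.2205]
tcp_rot: [-0.226, 3.132, -0.0]
contact_force: [1.1, -0.5, -4.5]
grip_width: 0.0282
gripper_force: 44.8
t 26.68 pos [ 0.6014 -0.035   0.2205] head 8.26 tilt 0.06 j [-0.19  0.47  1.24  0.    1.43 -1.9 ] w 0.0282 | d [0.0007 0.     0.0015] rows 0.0 rz -0.00031881339941977675
[ 1.1471 -0.4871 -4.5357] [ 0.0477  0.012  -0.0179] 44.81930437730625
```

Still hanging by about 2 mm. I lower a little further and then release.

```bash

python3 steer.py '0 0 0 0 0 0.001 0.01;0 0 0 0 0 0.001 0.01;0 0 0 0 0 0.0005 0.01;0 0 0 0 0 0 0.01'
python3 steer.py '0 0 0 0 0 0 0.05;0 0 0 0 0 0 0.05;0 0 0 0 0 0 0.05;0 0 0 0 0 0 0.05;0 0 0 0 0 0 0.05;0 0 0 0 0 0 0.05'
python3 steer.py '0 0 0 0 0 -0.02 0.05;0 0 0 0 0 -0.04 0.05;0 0 0 0 0 -0.03 0.05;0 0 0 0.03 0.02 0 0.05;0 0 0 0.035 0.02 0 0.05;0 0 0 0.035 0.02 0 0.05;0 0 0 0.035 0.02 0 0.05;0 0 0 0.035 0.02 0 0.05'
python3 steer.py '0 0 0 0 0.03 0 0.05;0 0 0 0 0.035 0 0.05;0 0 0 0 0.035 0 0.05;0 0 0 0 0.035 0 0.05;0 0 0 0 0.035 0 0.05;0 0 0 0 0.03 0 0.05;0 0 0 0 0 0 0.05;0 0 0 0 0 0 0.05'
python3 - <<'E'
from h import *
plan(.3,.3,.3,0)
ims={}
for n in('top','scene','wrist'):
    s,t=shot(n);cv2.imwrite(f'pics/{n}_end.png',t);ims[n]=t
T=cam('top');S=cam('scene')
def blobs(i,lo,hi,amin,box):
    hsv=cv2.cvtColor(i,cv2.COLOR_BGR2HSV);h=hsv[...,0].astype(int);h=((h+20)%180)-20
    m=((h>=lo)&(h<=hi)&(hsv[...,1]>110)).astype(np.uint8);k=np.zeros_like(m);a,b,c,d=box;k[b:d,a:c]=m[b:d,a:c]
    return [(cv2.boundingRect(p),cv2.minAreaRect(p)) for p in cv2.findContours(k,0,1)[0] if cv2.contourArea(p)>amin]
print('turq top',blobs(ims['top'],75,97,30,(230,140,350,225)))
print('turq scene',blobs(ims['scene'],75,97,30,(180,100,330,260)))
def pr(n,c,p):
    q=P(c)@np.r_[p,1];print(n,(q[:2]/q[2]).round(1))
ax=np.array([np.cos(np.radians(8.28)),np.sin(np.radians(8.28))])
for n,o,z in(('gel',(.6223,-.123),.121),('lot',(.6346,-.2119),.188),('spray',(.6007,-.0351),.26)):
    pr(n+' top',T,np.r_[o,z]);pr(n+' scene',S,np.r_[o,z])
p=np.array([.6007,-.0351])-ax*.061
pr('nozzle top',T,np.r_[p,.251]);pr('nozzle scene',S,np.r_[p,.251])
E
```

```text
clock: 27.02
position: [0.6015, -0.035, 0.2184]
tcp_rot: [-0.226, 3.132, -0.0]
contact_force: [-1.5, -1.2, 1.8]
grip_width: 0.0281
gripper_force: 45.0
clock: 27.52
position: [0.6012, -0.035, 0.2175]
tcp_rot: [-0.226, 3.133, 0.0]
contact_force: [-0.5, -0.6, 0.9]
grip_width: 0.0498
gripper_force: 0.0
clock: 28.18
position: [0.4167, 0.04, 0.3073]
tcp_rot: [-0.226, 3.133, 0.0]
contact_force: [-0.3, 0.6, 0.6]
grip_width: 0.0497
gripper_force: 0.0
clock: 28.85
position: [0.3893, 0.2386, 0.3074]
tcp_rot: [0.232, -3.133, 0.0]
contact_force: [-0.4, -0.2, 0.0]
grip_width: 0.0503
gripper_force: 0.0
t 28.85 pos [0.3893 0.2386 0.3074] head 8.45 tilt 0.01 j [ 0.38  0.14  1.46 -0.    1.53 -1.34] w 0.0503 | d [0.0793 0.0739 0.0074] rows 2.6 rz 0.1475399324360278
turq top [((248, 177, 8, 31), ((249.97061157226562, 192.3823699951172), (30.802024841308594, 3.6380343437194824), 75.96376037597656)), ((249, 171, 21, 36), ((262.32415771484375, 186.78431701660156), (36.66277313232422, 12.870667457580566), 62.7004280090332))]
turq scene []
gel top [291.2 180.9]
gel scene [251.4 155.2]
lot top [327.5 171.5]
lot scene [262.8 111.2]
spray top [256.7 183. ]
spray scene [242.5 147.6]
nozzle top [261.1 208.5]
nozzle scene [270.3 157.4]
```

My ten picture views are used up, so I verify numerically. I move to a wrist viewpoint in front of the stand, which also clears the scene camera.

```bash

python3 steer.py '0 0 0 0.003 -0.039 0 0.05;0 0 0 0.003 -0.039 0 0.05;0 0 0 0.003 -0.039 0 0.05;0 0 0 0.003 -0.039 0 0.05;0 0 0 0.003 -0.039 0 0.05;0 0 0 0.003 -0.039 0 0.05;0 0 0 0.003 -0.039 0 0.05;0 0 0 0.003 -0.039 0 0.05'
python3 steer.py '0 0 0 0.003 -0.039 0 0.05;0 0 0 0.003 -0.039 0 0.05;0 0 0 0.003 -0.039 0 0.05;0 0 0.12 0 0 0 0.05;0 0 0.12 0 0 0 0.05;0 0 0.12 0 0 0 0.05;0 0 0.12 0 0 0 0.05;0 0 0.12 0 0 0 0.05'
python3 steer.py '0 0 0.12 0 0 0 0.05;0 0 0.12 0 0 0 0.05;0 0 0.12 0 0 0 0.05;0 0 0.12 0 0 0 0.05;0 0 0.12 0 0 0 0.05;0 0 0.12 0 0 0 0.05;0 0 0.12 0 0 0 0.05;0 0 0.12 0 0 0 0.05'
python3 steer.py '0 0 0.02 0 0 0 0.05;0 0 0 0 0 0 0.05;0 0 0 0 0 0 0.05;0 0 0 0 0 0 0.05'
python3 - <<'E'
from h import *
plan(.42,-.19,.28,-82)
s,w=shot('wrist');cv2.imwrite('pics/w12.png',w);np.save('w12.npy',np.r_[s['position'],s['tcp_rot']])
_,a=shot('scene');cv2.imwrite('pics/s12.png',a)
c=cam('wrist',s);S=cam('scene')
def pr(n,c,p):
    q=P(c)@np.r_[p,1];print(n,(q[:2]/q[2]).round(1))
t=np.radians(8.28);ax=np.array([np.cos(t),np.sin(t)]);ay=np.array([-ax[1],ax[0]])
g=np.array([.6235,-.123]);l=np.array([.6353,-.2122])
for n,cc in(('w',c),('s',S)):
    pr(n+' gelcap',cc,np.r_[g,.121])
    for k in(-1,1): pr(n+' strip',cc,np.r_[g-.013*ax+k*.014*ay,.07])
    pr(n+' lotcap',cc,np.r_[l,.188]);pr(n+' plant',cc,np.r_[l-.018*ax,.091]);
    for k in(-1,1): pr(n+' lot foot',cc,np.r_[l-.018*ax+k*.025*ay,.02])
    pr(n+' nozzle',cc,np.r_[np.array([.6005,-.035])-.061*ax,.251])
hsv=cv2.cvtColor(w,cv2.COLOR_BGR2HSV)
print('size',w.shape)
m=((hsv[...,0]>100)&(hsv[...,0]<130)&(hsv[...,1]>110)).astype(np.uint8)
for p in cv2.findContours(m,0,1)[0]:
    if cv2.contourArea(p)>15:print('blue',cv2.boundingRect(p),'V',hsv[...,2][p[:,0,1],p[:,0,0]].mean())
m=((hsv[...,0]>20)&(hsv[...,0]<40)&(hsv[...,1]>70)).astype(np.uint8)
for p in cv2.findContours(m,0,1)[0]:
    if cv2.contourArea(p)>5:print('olive',cv2.boundingRect(p))
hs=cv2.cvtColor(a,cv2.COLOR_BGR2HSV);h=((hs[...,0].astype(int)+90)%180)-90
for n,m in(('turq',(h>75)&(h<97)&(hs[...,1]>90)),('red',(abs(h)<10)&(hs[...,1]>120)),('olive',(h>20)&(h<40)&(hs[...,1]>70)),('green',(h>45)&(h<75)&(hs[...,1]>80))):
    m=m.astype(np.uint8);m[:,:190]=0;m[:,400:]=0;m[:90]=0
    for p in cv2.findContours(m,0,1)[0]:
        if cv2.contourArea(p)>5:print(n,cv2.boundingRect(p))
E
```

```text
clock: 29.67
position: [0.4101, -0.0778, 0.3079]
tcp_rot: [-0.222, 3.133, -0.001]
contact_force: [0.8, 0.2, 0.4]
grip_width: 0.0499
gripper_force: 0.0
clock: 30.33
position: [0.4179, -0.1932, 0.3076]
tcp_rot: [0.723, 3.057, -0.0]
contact_force: [0.6, 0.1, -0.2]
grip_width: 0.0503
gripper_force: 0.0
clock: 31.0
position: [0.418, -0.193, 0.3076]
tcp_rot: [2.053, 2.378, -0.0]
contact_force: [0.5, 0.7, -0.6]
grip_width: 0.0503
gripper_force: 0.0
clock: 31.33
position: [0.4186, -0.1922, 0.3075]
tcp_rot: [2.065, 2.368, 0.0]
contact_force: [-0.7, -0.0, 0.6]
grip_width: 0.0498
gripper_force: 0.0
t 31.33 pos [ 0.4186 -0.1922  0.3075] head -82.17 tilt 0.00 j [-0.6   0.15  1.45  0.    1.54 -0.73] w 0.0498 | d [0.002  0.0017 0.0275] rows 0.7 rz -0.002965593085183486
w gelcap [444.4 129.7]
w strip [411.1 138.1]
w strip [413.5 115.6]
w lotcap [467.7 226.2]
w plant [407.2 199.9]
w lot foot [384.8 203. ]
w lot foot [387.8 170.1]
w nozzle [460.7   9.4]
s gelcap [250.9 155.1]
s strip [257.2 164.3]
s strip [254.  172.6]
s lotcap [262.6 111.1]
s plant [268.  138.4]
s lot foot [269.5 148.2]
s lot foot [264.5 161.6]
s nozzle [270.4 157.5]
size (384, 512, 3)
blue (353, 95, 102, 57) V 163.75510204081633
blue (261, 0, 53, 27) V 81.2991452991453
olive (143, 313, 210, 7)
olive (352, 308, 154, 12)
olive (353, 238, 22, 63)
olive (137, 238, 22, 63)
turq (233, 194, 7, 5)
turq (245, 188, 17, 20)
turq (246, 174, 9, 9)
turq (239, 90, 161, 56)
red (319, 275, 20, 61)
red (364, 267, 36, 47)
red (379, 260, 21, 17)
red (383, 252, 17, 16)
red (379, 242, 9, 9)
red (385, 227, 15, 13)
red (392, 224, 8, 5)
red (215, 201, 56, 27)
red (353, 198, 3, 6)
red (230, 145, 43, 24)
olive (294, 329, 23, 24)
olive (194, 115, 15, 18)
green (265, 147, 23, 27)
green (244, 141, 10, 5)
green (255, 106, 15, 20)
```

The spray head in the scene view spans (230..273,145..169), which matches the predicted nozzle at (270,157). The lotion cap also matches its prediction. Now I check the gel strip and the plant motif numerically.

```bash
python3 - <<'E'
import cv2,numpy as np
w=cv2.imread('pics/w12.png');hsv=cv2.cvtColor(w,cv2.COLOR_BGR2HSV)
print('gel V cols 392..428/2, rows 106..150/3');print(hsv[106:150:3,392:430:2,2])
print('sat');print(hsv[106:150:3,392:430:2,1])
p=w[168:234:4,384:440:3].astype(int)
print('lotion (G-B)');print(p[...,1]-p[...,0]);print('V');print(p.max(-1))
E
```

```text
gel V cols 392..428/2, rows 106..150/3
[[197 197 197 196 196 196 196 196 195 195 195 196 195 195 193 193 193 193
  193]
 [197 197 196 196 196 196 196 196 196 196 196 194 195 195 194 194 194 193
  193]
 [197 197 196 197 196 189 177 166 166 170 173 175 175 175 178 179 180 183
  182]
 [197 196 196 195 160 122 117 116 119 117 115 147 156 154 162 167 171 176
  176]
 [197 197 196 165 116 127 128 128 127 121  95 117 124 125 140 147 171 178
  179]
 [196 197 187 145 118 124 128 128 120 117 103 118 124 128 132 137 141 167
  180]
 [197 196 181 124 123 123 125 123 119 110 108 122 125 129 132 135 136 139
  170]
 [197 194 168 115 123 124 125 119 122 108 109 123 126 129 134 134 135 136
  109]
 [197 189 163 124 126 127 127 120 119 103 114 122 125 130 133 134 134 131
   94]
 [197 194 167 124 127 128 130 125 118  99 115 124 127 131 135 135 136 139
  113]
 [198 189 180 132 113 113 119 122 106  99 119 122 126 131 135 137 139 139
  139]
 [197 196 189 185 183 153 133 108 109 114 117 117 119 127 132 136 136 135
  134]
 [197 197 196 193 193 194 192 189 167 153 133 130 127 123 122 126 143 150
  156]
 [197 19
[... 3445 characters left out ...]
  94  95  89  92  87  78  87 119 134 156 173
  171]
 [106 105  78  84  89  69  83  93  92  87  93  84  85  88 126 140 158 169
  158]
 [117 104 104  74  86  83  94  93  92  87  91  83  87  87 129 136 154 160
  128]
 [106 104 101 105 107  94  91  92  92  86  91  77  87  91 132 136 148 148
   70]
 [153 151 152 160 150 150 150 143 128  90  90  77  87  95 132 138 145 125
   64]
 [152 151 151 150 150 150 151 151 150 150 104  81  85 103 131 143 151 100
   64]
 [ 29  31  31  32  31  31  28  29  30  28  29  25  26  29  31  29  35  28
   27]
 [ 28  25  26  24  26  25  25  25  28  26  26  25  24  29  25  25  28  23
   23]
 [ 27  24  24  27  25  23  28  23  22  28  24  25  22  26  22  27  24  25
   24]]
```

The gel's white label and strip are at the predicted pixels, (412,118) to (409,136). The lotion's plant motif faces the front, and the spray head matches its prediction. I hand in.

```bash
python3 -c "
from cell import ctrl
print(ctrl.hand_in())"
```

```text
the job is handed in; nothing more can be done
None
```

I put all three bottles in the bays of their own colour with the nozzle and labels facing out, and handed the job in at about 31 s; the hand-in gave no verdict, and I checked the final poses only from pixel measurements because my ten picture views were used up.

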